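# Mark the agate slab under the marking press

### The job

Slide the marked agate slab along the press's base plate, never lifting it off, until the dot in its drawn ring is straight below the press's point, and let go of it. Then push the press's black knob down until the point touches the dot, hold it there a moment, and let the knob spring back up; leave the slab under the point and leave everything else on the bench where it is.

Things in the scene. Friction and masses are not known exactly. Their poses are not given: they have to be found in the camera images.
- press: C-shaped hand marking press, fixed to the bench, at a new place and yaw each time. Origin at bench height straight below the point; +x points into its throat, roughly to the robot's right (world -y); +y roughly away from the robot; z up. Flat grey base plate, top 12 mm above the bench, x -260 to +160, y -120 to +120 mm. Steel column behind the throat at x +120 mm (60 mm across, 202 mm high).
- head_front (a point): Middle of the lower front edge of the press's green head, which hangs over the plate: in the press's frame x -65 to +30, y -40 to +40 mm, 107 to 180 mm above the bench; an arm joins it to the column. At the slab's tail an upright gripper would strike it; one leaning about 35 degrees to the press's -x side (fingers pointing down and to +x), square to the press, clears it.
- point (a point): Tip of the press's steel point, on the press's vertical axis, 56 mm above the bench when the ram is up (28 mm above the slab's top). It goes straight down with the ram.
- knob_top (a point): Centre of the flat top of the black palm knob (48 mm across, 22 mm thick) on top of the ram, 246 mm above the bench when up, straight above the point. Push it down.
- ram (a joint): Travel of the sprung ram in m: 0 up, grows downward to at most 0.035. The point touches the slab's top at about 0.028. The spring resists with about 3 N at the start and 9 N at touch, and returns the ram to 0 when let go.
- slab: Agate slab, about 0.3 kg, brown with cream and grey bands, flat on the base plate, 16 mm thick, 136 mm long. Tail (-x): a bar with parallel sides 50 mm apart, x -65 to +30 mm, good to grip across at x -40. Head (+x): a disc of radius 36 mm centred at x +35. Origin: underside, on the centre line; +x to the round end, roughly as the press's +x; z up.
- mark (a point): The dot to bring under the point: a dark 4 mm dot in a white spot with a dark 15 mm ring drawn on the slab's top face, at x +40, y +12, z +16 mm of the slab.
- pebble: Bystander: dark polished stone 60 mm across, 22 mm high, on the base plate near the column. Origin under its centre.
- slice: Bystander: round teal and cream agate slice 64 mm across, 10 mm thick, on the base plate near the column. Origin under its centre.
- brush: Bystander: brush 160 mm long, lying on the bench beside the base plate. Origin under its middle.
- caliper: Bystander: steel caliper 170 mm long, lying on the bench beside the base plate. Origin under its middle.
- geode: Bystander: half geode 84 mm across, 34 mm high, on the bench beside the base plate. Origin under its centre.
- bowl: Bystander: white bowl 90 mm across, 40 mm high, on the bench beside the base plate. Origin under its centre.
- bottle: Bystander: clear bottle 52 mm across, 140 mm high, on the bench behind the press's column. Origin under its centre.
There are look-alikes about, which are no part of the job. Leave any pink look-alike of the slab alone.

How it is judged:
By the outcome, as a careful person would: the job done as asked, in the order asked, and still so for the second after the job is handed in, with the robot touching nothing.
It also fails if it takes over 50 s, if anything falls off the work surface, if the arm or the gripper's body presses on something with over 40 N, if the wrist force passes 120 N, or if a joint passes its speed limit or range.

### The arm

A 7-joint arm with a two-finger parallel gripper is mounted at the origin on the work surface. World frame = base frame: x ahead of the robot, y to its left, z up, the work surface at z = 0. Lengths are in m, angles in rad, forces in N, time in s.
With the tool pointing down it reaches from about 0.35 to 0.9 m from the base axis. Payload 8.1 kg.
Tool frame: the origin (TCP) lies at the very end of the fingers, on their centre line; the grasp point (between the pads) lies 19 mm behind it (env.pinch_z is the x of the grasp point in the tool frame, in m); x points along the fingers, y is the direction in which the jaws open and shut, and the axes are right-handed (so a half turn about x gives the same grasp; the last joint's range is limited). The gripper opens to 92 mm and grips with 3 to 60 N. Pads are 19 mm wide; open, the fingers measure 130 mm over their backs; the gripper's body (75 mm by 190 mm) begins 47 mm behind the grasp point.
Start: joints at [-1.288, 0.434, 0.025, 1.573, -0.012, 1.134, -0.075], TCP at [0.235, 0.579, 0.227] pointing down, gripper open.
Joint ranges: [-2.62, 2.62], [-0.44, 2.09], [-1.27, 1.32], [0.08, 2.57], [-1.32, 4.46], [0.12, 2], [-2.74, 2.74]. Speed limits (rad/s): [2.22, 2.22, 3.01, 3.01, 3.14, 3.14, 3.14].

### API

Orientations are given as a rotation vector (axis times angle).
In Python, from station import env gives the robot as it stands. The module is installed in compiled form; this text tells all that it offers.
- The arm moves only by the shell command python3 -m crank 'ROWS' [OPENING] [FORCE]. ROWS is JSON, a list of rows, each a list of 2 entries, a list of its own where there are three numbers: the shift along the tool's x, y, z in mm, then the turn about the tool's x in degrees. In form: [[[dx, dy, dz], spin], ...]. A call has 1 to 5 rows; each row is the pose to reach, as a shift and turn from the pose commanded when the call began, along the tool's axes at that moment; what a row does not reach only later rows make up. A row lasts 1/8 s, in which the tool goes at most 62.5 mm and 10.7 degrees, less where a joint would pass 70% of its speed; a pose out of reach is approached as far as the arm can. A call with a gripper value outside its range is refused whole. OPENING is the closure, from 0 (fully open) to 1 (shut), set as the call begins (- or left out, the last holds). The fingers move at their own pace and stop on an object; FORCE is the grip in N (left out, the last holds). Time passes only in rows, so rows that repeat a pose let the fingers close. It gives the time, the measured TCP pose, the force and the opening at its end, in the units of the state.
- env.sense(): the state, without advancing time (a new reading comes with each control period).
- env.read_camera(name): name is "side" or "top"; returns (picture, depth): 420x560x3 uint8, red, green, blue; 420x560 float32, m along the optical axis (not along the pixel's ray), 0 where there is no reading.
- env.calibration(name): a dict with "vertical_fov" (degrees; the focal length in pixels is half the picture's height over the tangent of half this angle, whatever the lens; pixels are square), "cx", "cy" (the principal point, pixels), "extrinsics" (4x4, takes a point from camera to world coordinates). Camera axes: x right, y up, looking along -z (the intrinsics and any distortion apply to the point x, -y, -z); pixel columns grow to the right and rows downward; lengths in m; the calibration is good to about 2 mm. A picture is of the moment at which its call begins. calibration takes no time and is no camera call.
- env.hand_in(): hands the job in, once; it reports no verdict.
The state is a dict: "clock": time; "joint_pos": joint angles; "qvel": joint speeds; "effort": joint torques, N m; "tcp_pos": TCP position; "ee_rot": TCP orientation; "contact_force": force on the tool from outside, world axes, zero at the start; "torque": the same for the moment, N m; "width": finger opening in m.
Only numpy, scipy, OpenCV 4.12 (cv2) and the standard library are available. Lean on these libraries where they do the work, as an engineer would, in place of code of your own. Each camera call takes 0.05 s, during which the arm holds its last target. There are 200 camera calls.

## Working session

There is one attempt and no reset: what is moved stays moved. The work goes in short steps, Python scripts to look and compute and a shell command to move; the robot and the scene stay as the last step left them, time stands still between calls to the robot, and variables do not carry over. Pictures are saved under pics/ and viewed, on a budget of 10 in all, crops included, one or two more only if the job needs it, and the job is handed in when it is done.

```bash
ls; mkdir -p pics; python3 - <<'E'
from station import env
import cv2,numpy as np
s=env.sense();print({k:np.round(v,4).tolist() for k,v in s.items()},env.pinch_z)
for n in("side","top"):
    p,d=env.read_camera(n);c=env.calibration(n);print(n,{k:(np.round(v,4).tolist() if not isinstance(v,str) else v) for k,v in c.items()})
    np.savez(f"{n}0.npz",p=p,d=d);cv2.imwrite(f"pics/{n}0.png",p[:,:,::-1])
E
```

```text
pics
{'clock': 0.0, 'joint_pos': [-1.2876, 0.4352, 0.025, 1.5741, -0.0116, 1.134, -0.0751], 'qvel': [-0.0009, -0.0002, -0.0013, -0.0008, -0.0017, 0.0014, 0.0004], 'effort': [-0.0006, -66.7853, 0.9848, -31.4476, -0.0604, 0.0427, 0.0001], 'tcp_pos': [0.2351, 0.5785, 0.226], 'ee_rot': [0.3015, 1.5496, -0.304], 'contact_force': [-0.7761, -0.3678, -0.3313], 'torque': [-0.008, 0.0179, 0.0151], 'width': 0.0917} -0.0188
side {'vertical_fov': 56.735, 'cx': 279.5698, 'cy': 205.1425, 'extrinsics': [[-0.9985, 0.0474, -0.0265, 0.5049], [-0.0534, -0.7687, 0.6373, 0.6124], [0.0098, 0.6378, 0.7701, 0.8943], [0.0, 0.0, 0.0, 1.0]]}
top {'vertical_fov': 46.0781, 'cx': 280.9496, 'cy': 209.3216, 'extrinsics': [[-0.0155, 0.9959, -0.0886, 0.4182], [-0.9998, -0.0141, 0.0164, 0.026], [0.015, 0.0889, 0.9959, 1.459], [0.0, 0.0, 0.0, 1.0]]}
```

View pics/side0.png

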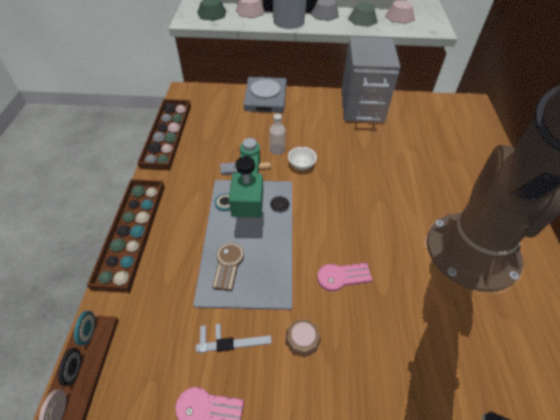

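View pics/top0.png

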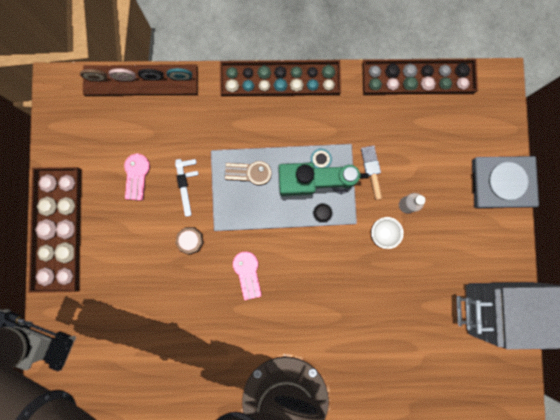

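Candidates: the brown slab at side (229,262)/top (248,172); pink look-alikes at side (345,276), (208,405). I choose the brown one on the plate; now a close crop to check, plus measurement.

```bash
cat > h.py <<'E'
import numpy as np,cv2
from station import env
def K(n):
    c=env.calibration(n);f=210/np.tan(np.radians(c["vertical_fov"])/2);return f,c["cx"],c["cy"],np.array(c["extrinsics"])
def cloud(n,d):
    f,cx,cy,E=K(n);v,u=np.mgrid[:420,:560]
    P=np.stack([(u-cx)/f*d,-(v-cy)/f*d,-d,np.ones_like(d)],-1);return (P@E.T)[...,:3]
def onplane(n,u,v,z):
    f,cx,cy,E=K(n);r=E[:3,:3]@np.array([(u-cx)/f,-(v-cy)/f,-1]);return E[:3,3]+r*(z-E[2,3])/r[2]
def pix(n,p):
    f,cx,cy,E=K(n);q=E[:3,:3].T@(np.asarray(p)-E[:3,3]);return cx+f*q[0]/-q[2],cy-f*q[1]/-q[2]
E
python3 - <<'E'
from h import *
ims=[]
for n,(u0,u1,v0,v1) in(("side",(190,310,120,320)),("top",(205,385,135,245))):
    z=np.load(n+"0.npz");p,d=z["p"],z["d"];C=cloud(n,d);hsv=cv2.cvtColor(p,cv2.COLOR_RGB2HSV)
    roi=np.zeros(d.shape,bool);roi[v0:v1,u0:u1]=1;roi&=d>0
    print(n,"bench z",np.median(C[300:340,150:180,2]) if n=="top" else np.median(C[250:300,400:420,2]))
    pl=roi&(hsv[...,1]<70)&(hsv[...,2]>70)&(abs(C[...,2]-.012)<.006)
    print("plate z",np.median(C[pl][:,2]),pl.sum())
    r=cv2.minAreaRect((C[pl][:,:2]*1000).astype(np.float32));print(r,cv2.boxPoints(r).round(1).tolist())
    g=roi&(hsv[...,0]>60)&(hsv[...,0]<90)&(hsv[...,1]>100);q=g&(C[...,2]>.17)&(C[...,2]<.187)
    print("head top",q.sum(),cv2.minAreaRect((C[q][:,:2]*1000).astype(np.float32)))
    k=roi&(C[...,2]>.238)&(C[...,2]<.255)&(hsv[...,2]<80);print("knob",k.sum(),np.median(C[k],0),cv2.minEnclosingCircle((C[k][:,:2]*1000).astype(np.float32)))
    s=roi&(abs(C[...,2]-.028)<.006)&((hsv[...,0]<25)&(hsv[...,1]>30));print("slab",s.sum(),C[s].mean(0))
    if n=="side": ims.append(cv2.resize(p[235:295,200:260],(480,480),interpolation=cv2.INTER_CUBIC))
cv2.imwrite("pics/crop1.png",ims[0][:,:,::-1])
E
```

```text
side bench z -0.0003017468901140852
plate z 0.012075775717847292 8728
((610.246826171875, -72.7838134765625), (584.8001708984375, 283.72137451171875), 85.3099365234375) [[445.0, -352.6000061035156], [727.7000122070312, -375.79998779296875], [775.5, 207.0], [492.79998779296875, 230.1999969482422]]
head top 961 ((616.6222534179688, -78.6466064453125), (76.76945495605469, 187.31341552734375), 1.7396514415740967)
knob 238 [ 0.61637303 -0.0463919   0.24587019] ((617.2593383789062, -50.819210052490234), 23.992971420288086)
slab 896 [0.6547613  0.08946399 0.02805572]
top bench z -0.0009924230100097908
plate z 0.011417590344764972 7630
((600.581298828125, -46.866973876953125), (520.2811889648438, 294.22900390625), 87.11070251464844) [[440.5, -299.29998779296875], [734.4000244140625, -314.1000061035156], [760.5999755859375, 205.5], [466.79998779296875, 220.39999389648438]]
head top 1243 ((616.3111572265625, -96.43352508544922), (77.0246353149414, 208.77113342285156), 2.3643245697021484)
knob 266 [ 0.61542281 -0.05321917  0.2450263 ] ((616.1024169921875, -52.985382080078125), 23.67568588256836)
slab 723 [0.65647474 0.07850985 0.02722899]
```

View pics/crop1.png

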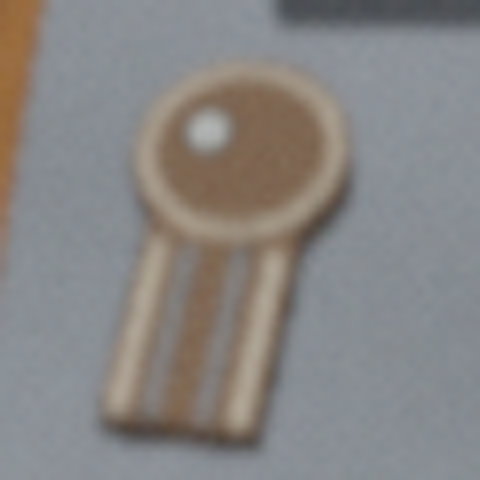

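The crop shows the brown, cream and grey banded slab with the white spot at side pixel ≈(225.5,250.8), on the +y side as described. It is the right one, so I fit the poses.

```bash
cat >> h.py <<'E'
from scipy.optimize import minimize
from scipy.ndimage import map_coordinates
def slabfit(n,p,d,guess):
    """fit slab (x,y,yaw of +x) from height mask on plane z=.028; also white spot"""
    C=cloud(n,d);m=((C[...,2]>.020)&(C[...,2]<.036)&(d>0)).astype(float)
    f,cx,cy,E=K(n)
    gx,gy=np.meshgrid(np.arange(-.1,.1,.001)+guess[0],np.arange(-.1,.1,.001)+guess[1])
    W=np.stack([gx,gy,np.full_like(gx,.028)],-1);Q=(W-E[:3,3])@E[:3,:3]
    M=map_coordinates(cv2.GaussianBlur(m,(0,0),.7),[cy+f*Q[...,1]/Q[...,2],cx-f*Q[...,0]/Q[...,2]],order=1)
    M=np.clip(M,0,1)
    def cost(a):
        c,s=np.cos(a[2]),np.sin(a[2]);X=(gx-a[0])*c+(gy-a[1])*s;Y=-(gx-a[0])*s+(gy-a[1])*c
        sd=np.minimum(np.maximum(np.maximum(-.065-X,X-.03),abs(Y)-.025),np.hypot(X-.035,Y)-.036)
        return ((1/(1+np.exp(np.clip(sd/.0012,-30,30)))-M)**2*(np.hypot(X,Y)<.095)).mean()
    r=minimize(cost,guess,method="Nelder-Mead",options=dict(initial_simplex=np.array(guess)+np.array([[0,0,0],[.01,0,0],[0,.01,0],[0,0,.1]])))
    return r.x,r.fun
def spot(n,p,guess,w=9):
    u,v=pix(n,guess);u0,v0=int(u)-w,int(v)-w;c=p[v0:v0+2*w+1,u0:u0+2*w+1].astype(float)
    hs=cv2.cvtColor(p,cv2.COLOR_RGB2HSV)[v0:v0+2*w+1,u0:u0+2*w+1].astype(float)
    wt=np.clip(60-hs[...,1],0,None)*(hs[...,2]>140);yy,xx=np.mgrid[:2*w+1,:2*w+1]
    wt*=np.hypot(xx-w,yy-w)<6
    uu,vv=u0+(wt*xx).sum()/wt.sum(),v0+(wt*yy).sum()/wt.sum();return onplane(n,uu,vv,.028),(uu,vv)
def markof(a):
    c,s=np.cos(a[2]),np.sin(a[2]);return np.array([a[0]+.04*c-.012*s,a[1]+.04*s+.012*c,.028])
E
python3 - <<'E'
from h import *
for n,(u0,u1,v0,v1) in(("side",(190,310,120,320)),("top",(205,385,135,245))):
    z=np.load(n+"0.npz");p,d=z["p"],z["d"];C=cloud(n,d);hsv=cv2.cvtColor(p,cv2.COLOR_RGB2HSV)
    a,f=slabfit(n,p,d,[.655,.09,-1.65]);print(n,"slab",a.round(4),np.degrees(a[2]),f,"mark",markof(a).round(4),"spot",spot(n,p,markof(a)))
    m=((hsv[...,1]<75)&(hsv[...,2]>70)&(abs(C[...,2]-.012)<.005)).astype(np.uint8);m[:v0]=0;m[v1:]=0;m[:,:u0]=0;m[:,u1:]=0
    m=cv2.morphologyEx(m,cv2.MORPH_OPEN,np.ones((7,7),np.uint8));k=m>0
    for lo,hi in((-.1,.2),):
        Q=C[k][:,:2]; 
        for nm,ax in(("xlow",0),):
            ys=np.arange(.08,.19,.005) if 0 else np.arange(-.18,.19,.01)
            for fn in(np.min,np.max):
                pts=np.array([[y,fn(Q[abs(Q[:,1]-y)<.005][:,0])] for y in ys if (abs(Q[:,1]-y)<.005).sum()>5])
                c=np.polyfit(*pts.T,1)
                for _ in range(4):
                    r=abs(np.polyval(c,pts[:,0])-pts[:,1]);c=np.polyfit(*pts[r<max(.003,np.median(r))].T,1)
                print("edge",fn.__name__,"slope deg",np.degrees(np.arctan(c[0])),"x at knob y",np.polyval(c,-.052))
    r=cv2.minAreaRect((Q*1000).astype(np.float32));print(r)
E
```

```text
side slab [ 0.658   0.1052 -1.64  ] -93.96257809908016 0.0016114172565049778 mark [0.6672 0.0645 0.028 ] spot (array([0.66880403, 0.05961145, 0.028     ]), (np.float64(225.40277777777777), np.float64(250.6656746031746)))
edge min slope deg -1.9488658004103192 x at knob y 0.49924978645353485
edge max slope deg -1.4790374592564917 x at knob y 0.7352376451162469
((616.8884887695312, -0.930633544921875), (238.74380493164062, 420.1009521484375), 1.9972386360168457)
top slab [ 0.6565  0.1015 -1.6386] -93.88418745535206 0.000888237255557565 mark [0.6658 0.0608 0.028 ] spot (array([0.66845743, 0.05978137, 0.028     ]), (np.float64(260.7630014858841), np.float64(167.83209509658246)))
edge min slope deg -9.11040727760124 x at knob y 0.5600566920901634
edge max slope deg -9.39875086369988 x at knob y 0.5790371481745317
((593.388916015625, -66.48336791992188), (132.57052612304688, 340.0306701660156), 35.149253845214844)
```

```bash
cat >> h.py <<'E'
from scipy.spatial.transform import Rotation as Rt
def rel(target,yaw_y=None):
    """shift in tool axes (mm) to target from measured pose; spin deg so that tool y lies along heading yaw_y (mod 180)"""
    s=env.sense();R=Rt.from_rotvec(s["ee_rot"]).as_matrix();d=R.T@(np.array(target)-s["tcp_pos"])*1000
    o=[d.round(1).tolist()]
    if yaw_y is not None:
        h=np.degrees(np.arctan2(R[1,1],R[0,1]));o.append(round(-((yaw_y-h+90)%180-90),2))
    return o,R.round(3).tolist()
E
python3 - <<'E'
from h import *
print(rel([.661,.156,.2],-3.9))
E
```

```text
([[26.4, -231.2, 553.7], np.float64(71.79)], [[-0.0, 0.376, 0.926], [-0.001, 0.926, -0.376], [-1.0, -0.001, 0.0]])
```

```bash
python3 -m crank '[[[2,-23,55],8],[[4,-46,110],16],[[6,-69,165],24],[[8,-92,220],32],[[10,-116,277],40]]' 0; python3 - <<'E'
from h import *
print(rel([.661,.156,.15],-3.9))
E
```

```text
clock: 0.72
tcp_pos: [0.4491, 0.3659, 0.2165]
ee_rot: [0.847, 1.4, -0.847]
contact_force: [0.7, -0.5, -0.5]
width: 0.0916
([[66.4, 90.3, 284.3], np.float64(31.56)], [[-0.0, 0.886, 0.464], [-0.0, 0.464, -0.886], [-1.0, -0.0, -0.0]])
```

```bash
python3 -m crank '[[[13,18,56],7],[[26,36,112],14],[[39,54,168],21],[[52,72,224],28],[[60,86,270],31]]' 0; python3 -m crank '[[[0,0,0],0],[[0,0,0],0]]'; python3 - <<'E'
from h import *
print(rel([.661,.156,.0145],-3.9))
E
```

```text
clock: 1.35
tcp_pos: [0.6515, 0.1667, 0.1556]
ee_rot: [1.251, 1.181, -1.253]
contact_force: [-0.4, 0.0, 0.4]
width: 0.0917
clock: 1.6
tcp_pos: [0.65, 0.1694, 0.1562]
ee_rot: [1.248, 1.184, -1.25]
contact_force: [-0.2, 0.3, -0.8]
width: 0.0919
([[141.7, 11.9, 12.8], np.float64(0.81)], [[-0.001, 0.999, -0.054], [0.0, -0.054, -0.999], [-1.0, -0.001, -0.0]])
```

```bash
python3 -m crank '[[[40,6,6],1],[[80,12,13],1],[[110,12,13],1],[[130,12,13],1],[[141,12,13],1]]' 0; python3 -m crank '[[[0,0,0],0],[[0,0,0],0]]'; python3 - <<'E'
from h import *
print(rel([.661,.156,.0145],-3.9))
p,d=env.read_camera("side");cv2.imwrite("pics/s1.png",cv2.resize(p[150:330,160:340],(720,720),interpolation=cv2.INTER_CUBIC)[:,:,::-1])
E
```

```text
clock: 2.22
tcp_pos: [0.6611, 0.1566, 0.0151]
ee_rot: [1.261, 1.176, -1.261]
contact_force: [0.5, 0.3, 1.3]
width: 0.0915
clock: 2.48
tcp_pos: [0.6625, 0.1556, 0.0169]
ee_rot: [1.263, 1.174, -1.26]
contact_force: [-0.9, -0.3, 0.1]
width: 0.0917
([[2.4, -1.6, -0.2], np.float64(-0.19)], [[0.002, 0.997, -0.071], [0.001, -0.071, -0.997], [-1.0, 0.002, -0.001]])
```

View pics/s1.png

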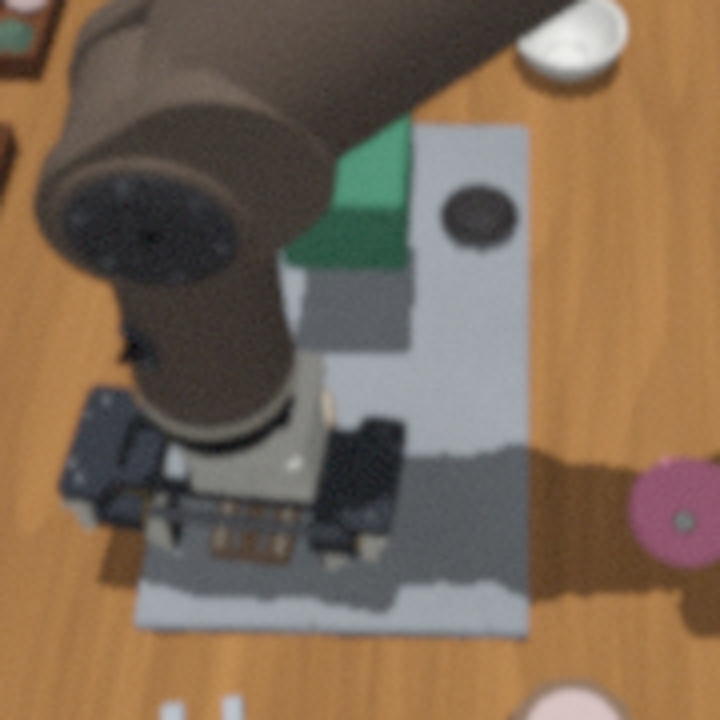

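The tail is between the fingers, with brown bands visible at crop (250,530), roughly centred. Closing.

```bash
python3 -m crank '[[[1,0,0],0],[[1,0,0],0],[[1,0,0],0],[[1,0,0],0],[[1,0,0],0]]' 0.5 8;python3 -m crank '[[[0,0,0],0],[[0,0,0],0],[[0,0,0],0]]' 0.6 15; python3 - <<'E'
from h import *
print(env.sense()["width"],rel([.6035,.0595,.0155],2))
E
```

```text
clock: 3.15
tcp_pos: [0.6619, 0.1553, 0.0148]
ee_rot: [1.262, 1.174, -1.262]
contact_force: [0.7, -0.1, -0.2]
width: 0.0496
clock: 3.52
tcp_pos: [0.6619, 0.1553, 0.0147]
ee_rot: [1.262, 1.174, -1.262]
contact_force: [1.1, -0.5, -0.2]
width: 0.0497
0.04973163251013196 ([[-0.8, -51.4, 99.7], np.float64(-6.11)], [[0.0, 0.997, -0.072], [-0.0, -0.072, -0.997], [-1.0, 0.0, 0.0]])
```

```bash
python3 -m crank '[[[0,-11,20],-1.2],[[0,-22,40],-2.4],[[0,-33,60],-3.6],[[0,-44,80],-4.8],[[0,-53.5,98.5],-6]]'; python3 -m crank '[[[0,0,0],0],[[0,0,0],0],[[0,0,0],0]]'; python3 - <<'E'
from h import *
print(env.sense()["width"],rel([.6013,.0609,.0147],2))
p,d=env.read_camera("side");np.savez("s2.npz",p=p,d=d);cv2.imwrite("pics/s2.png",cv2.resize(p[150:330,160:340],(720,720),interpolation=cv2.INTER_CUBIC)[:,:,::-1])
E
```

```text
clock: 4.15
tcp_pos: [0.6008, 0.0607, 0.0147]
ee_rot: [1.184, 1.225, -1.184]
contact_force: [0.8, 0.6, -1.1]
width: 0.0498
clock: 4.53
tcp_pos: [0.6015, 0.0613, 0.0147]
ee_rot: [1.185, 1.225, -1.185]
contact_force: [-1.0, -2.4, 1.1]
width: 0.0497
0.049749430838342 ([[-0.0, -0.2, 0.4], np.float64(-0.1)], [[-0.0, 0.999, 0.033], [-0.0, 0.033, -0.999], [-1.0, -0.0, 0.0]])
```

View pics/s2.png

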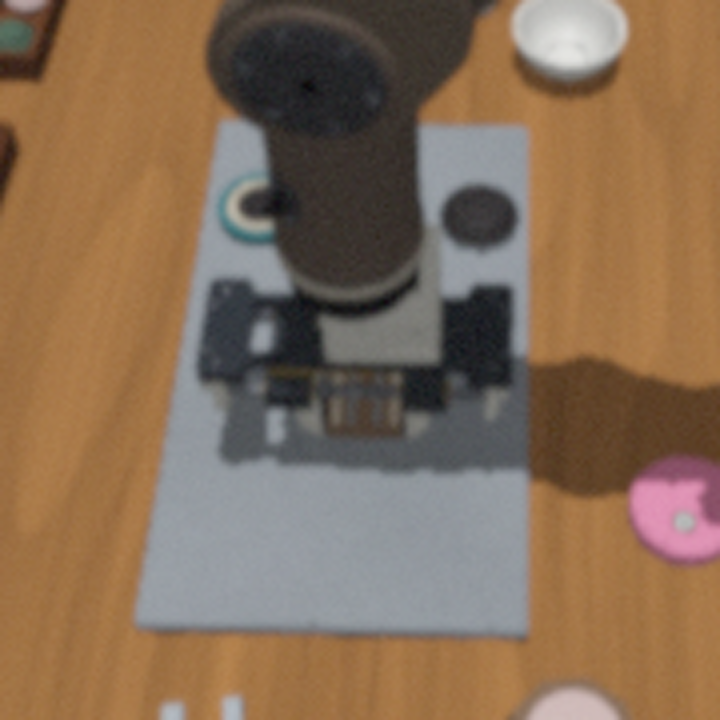

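Gripped and slid cleanly; the tail is visible at crop (365,410) and the gripper body is just short of the head. Release, back off and measure the slab.

```bash
python3 -m crank '[[[0,0,0],0],[[0,0,0],0],[[0,0,0],0],[[0,0,0],0]]' 0.1; python3 -m crank '[[[0,0,-20],0],[[0,0,-50],0],[[0,0,-90],0],[[-40,0,-140],0],[[-60,0,-190],0]]';python3 -m crank '[[[0,0,0],0],[[0,0,0],0]]'; python3 - <<'E'
from h import *
for n in("side","top"):
    p,d=env.read_camera(n);np.savez(n+"3.npz",p=p,d=d)
    if n=="side":
        a,f=slabfit(n,p,d,[.604,.006,-1.536]);print(n,a.round(4),np.degrees(a[2]),f,markof(a),spot(n,p,markof(a)))
        cv2.imwrite("pics/s3.png",cv2.resize(p[180:270,200:290],(720,720),interpolation=cv2.INTER_CUBIC)[:,:,::-1])
E
```

```text
clock: 5.08
tcp_pos: [0.6014, 0.061, 0.0148]
ee_rot: [1.185, 1.225, -1.185]
contact_force: [0.5, 0.5, -1.0]
width: 0.0813
clock: 5.7
tcp_pos: [0.595, 0.254, 0.0764]
ee_rot: [1.186, 1.225, -1.183]
contact_force: [1.6, 0.4, 0.0]
width: 0.0826
clock: 5.95
tcp_pos: [0.5944, 0.2519, 0.0745]
ee_rot: [1.183, 1.226, -1.184]
contact_force: [-0.5, -1.0, -0.4]
width: 0.0827
side [ 0.6744  0.2425 -1.9368] -110.97178615750275 0.0 [0.67125912 0.20081574 0.028     ] (array([nan, nan, nan]), (np.float64(nan), np.float64(nan)))h.py:33: RuntimeWarning: invalid value encountered in scalar divide
  uu,vv=u0+(wt*xx).sum()/wt.sum(),v0+(wt*yy).sum()/wt.sum();return onplane(n,uu,vv,.028),(uu,vv)
```

View pics/s3.png

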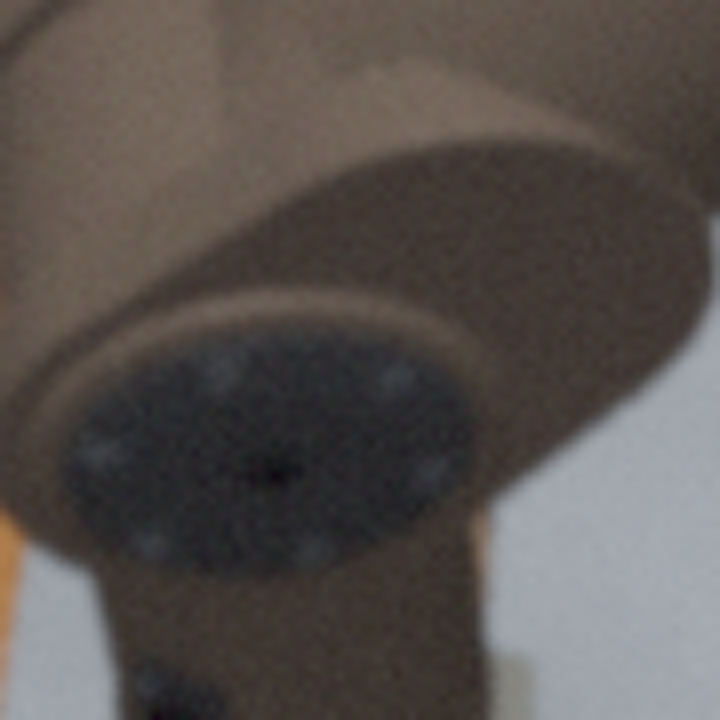

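The wrist hides the slab. Move aside (tool -y, up) and measure again.

```bash
python3 -m crank '[[[-50,-20,-10],0],[[-80,-70,-10],0],[[-80,-120,-10],0],[[-80,-170,-10],0],[[-80,-210,-10],0]]';python3 -m crank '[[[0,0,0],0],[[0,0,0],0]]'; python3 - <<'E'
from h import *
for n in("side","top"):
    p,d=env.read_camera(n);np.savez(n+"3.npz",p=p,d=d)
    if n=="side":
        C=cloud(n,d);m=(C[...,2]>.02)&(C[...,2]<.036)&(C[...,1]>-.06)&(C[...,1]<.1);print(m.sum())
        a,f=slabfit(n,p,d,[.604,.006,-1.536]);print(n,a.round(4),np.degrees(a[2]),f,markof(a),spot(n,p,markof(a)))
        cv2.imwrite("pics/s4.png",cv2.resize(p[170:270,200:300],(720,720),interpolation=cv2.INTER_CUBIC)[:,:,::-1])
E
```

```text
clock: 6.68
tcp_pos: [0.3829, 0.2524, 0.1544]
ee_rot: [1.185, 1.224, -1.187]
contact_force: [0.4, 1.0, 0.1]
width: 0.0827
clock: 6.92
tcp_pos: [0.3858, 0.2534, 0.1549]
ee_rot: [1.186, 1.224, -1.185]
contact_force: [0.3, 0.1, -0.8]
width: 0.0834
2107
side [ 0.6031  0.013  -1.5281] -87.55585156185879 0.0016426032153631742 [ 0.61676835 -0.02641376  0.028     ] (array([nan, nan, nan]), (np.float64(nan), np.float64(nan)))h.py:33: RuntimeWarning: invalid value encountered in scalar divide
  uu,vv=u0+(wt*xx).sum()/wt.sum(),v0+(wt*yy).sum()/wt.sum();return onplane(n,uu,vv,.028),(uu,vv)
```

View pics/s4.png

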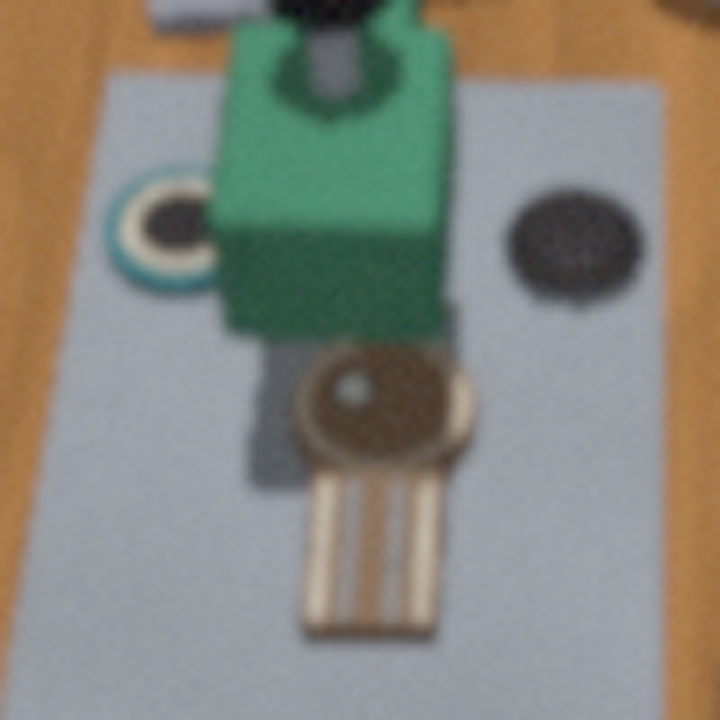

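The spot is at crop (354,388), side pixel ≈(248.7,223.4), in the head's shadow. The slab sits square and the bystanders are undisturbed.

```bash
python3 - <<'E'
from h import *
p=np.load("side3.npz")["p"].astype(float);c=p[217:231,242:256];w=np.clip(c[...,2]-65,0,None);yy,xx=np.mgrid[217:231,242:256]
w*=np.hypot(xx-248.7,yy-223.4)<4.2;u,v=(w*xx).sum()/w.sum(),(w*yy).sum()/w.sum();print(u,v)
m=onplane("side",u,v,.028);print(m,onplane("side",248.7,223.4,.028))
# knob top circle, both cams, sub-pixel mask on plane z=.246; and ram/knob centroid
for n in("side","top"):
    z=np.load(n+"3.npz");q,d=z["p"],z["d"];C=cloud(n,d)
    k=(C[...,2]>.238)&(C[...,2]<.254)&(abs(C[...,0]-.617)<.04)&(abs(C[...,1]+.052)<.04)
    ys,xs=np.nonzero(k);P=np.array([onplane(n,x,y,.246)[:2]*1000 for x,y in zip(xs,ys)],np.float32)
    print(n,k.sum(),cv2.minEnclosingCircle(P),P.mean(0))
x=np.array([.0349,-.9994]);y=np.array([.9994,.0349]);P=np.array([.6173,-.0516]);e=P-m[:2];print("remaining press x,y mm",e@x*1000,e@y*1000)
E
```

```text
248.6135593220339 223.57796610169493
[ 0.61713915 -0.03278991  0.028     ] [ 0.61696374 -0.03342017  0.028     ]
side 254 ((617.130126953125, -46.92877960205078), 26.427785873413086) [616.82294  -46.825897]
top 280 ((615.7678833007812, -52.72526168823242), 23.595399856567383) [615.4646   -52.969936]
remaining press x,y mm 18.80441758036193 -0.4957194206619919
```

```bash
python3 - <<'E'
from h import *
x=np.array([.0349,-.9994]);y=np.array([.9994,.0349])
from scipy.ndimage import gaussian_filter1d
def scan(n,p,O,dirv,z,lo,hi):  # strongest edge along dir on plane z
    t=np.arange(lo,hi,.0005);W=np.c_[O[None]+t[:,None]*dirv,np.full(len(t),z)];uv=np.array([pix(n,w) for w in W])
    g=sum(abs(gaussian_filter1d(map_coordinates(p[...,k].astype(float),[uv[:,1],uv[:,0]],order=1),4,order=1)) for k in range(3))
    return t[g.argmax()]
P=np.array([.6173,-.0516])
for n in("side","top"):
    q=np.load(n+"0.npz")["p"]
    # plate near/far x edges at various y
    a=[np.array([scan(n,q,P+b*y,x,.012,-.275,-.245) for b in np.arange(-.1,.105,.02)]),np.array([scan(n,q,P+b*y,x,.012,.145,.175) for b in (-.1,-.09,-.08,-.07,.06,.08,.09,.1)]),
       np.array([scan(n,q,P+b*x,y,.012,-.135,-.105) for b in np.arange(-.24,.15,.03)]),np.array([scan(n,q,P+b*x,y,.012,.105,.135) for b in np.arange(-.24,.15,.03)])]
    for nm,v in zip(("x-260","x+160","y-120","y+120"),a):print(n,nm,np.median(v).round(4),v.round(4).tolist())
q=np.load("side3.npz")["p"];print("head front low",[scan("side",q,P+b*y,x,.107,-.075,-.055) for b in np.arange(-.03,.035,.01)])
q=np.load("top0.npz")["p"];print("head front top",[scan("top",q,P+b*y,x,.18,-.075,-.055) for b in np.arange(-.03,.035,.01)])
for n in("side","top"):
    q=np.load(n+"0.npz")["p"];print(n,"head y",[ (scan(n,q,P+b*x,y,.18,-.05,-.03),scan(n,q,P+b*x,y,.18,.03,.05)) for b in (-.055,-.045,-.035)])
E
```

```text
Traceback (most recent call last):
  File "h.py", line 11, in pix
    f,cx,cy,E=K(n);q=E[:3,:3].T@(np.asarray(p)-E[:3,3]);return cx+f*q[0]/-q[2],cy-f*q[1]/-q[2]
              ~^^^
  File "h.py", line 4, in K
    c=env.calibration(n);f=210/np.tan(np.radians(c["vertical_fov"])/2);return f,c["cx"],c["cy"],np.array(c["extrinsics"])
ValueError: time passes only in moves, steps and waits
```

```bash
sed -i 's/^def K(n):/from functools import lru_cache\n@lru_cache\ndef K(n):/' h.py; cat > edges.py <<'E'
from h import *
x=np.array([.0349,-.9994]);y=np.array([.9994,.0349])
from scipy.ndimage import gaussian_filter1d
def scan(n,p,O,dirv,z,lo,hi):
    t=np.arange(lo,hi,.0005);W=np.c_[O[None]+t[:,None]*dirv,np.full(len(t),z)];uv=np.array([pix(n,w) for w in W])
    g=sum(abs(gaussian_filter1d(map_coordinates(p[...,k].astype(float),[uv[:,1],uv[:,0]],order=1),4,order=1)) for k in range(3))
    return round(float(t[g.argmax()]),4)
P=np.array([.6173,-.0516])
E
python3 - <<'E'
from edges import *
for n in("side","top"):
    q=np.load(n+"0.npz")["p"]
    a=[[scan(n,q,P+b*y,x,.012,-.275,-.245) for b in np.arange(-.1,.105,.02)],[scan(n,q,P+b*y,x,.012,.145,.175) for b in (-.1,-.09,-.08,-.07,.06,.08,.09,.1)],
       [scan(n,q,P+b*x,y,.012,-.135,-.105) for b in np.arange(-.24,.15,.03)],[scan(n,q,P+b*x,y,.012,.105,.135) for b in np.arange(-.24,.15,.03)]]
    for nm,v in zip(("x-260","x+160","y-120","y+120"),a):print(n,nm,np.median(v).round(4),v)
q=np.load("side3.npz")["p"];print("head front low",[scan("side",q,P+b*y,x,.107,-.075,-.055) for b in np.arange(-.03,.035,.01)])
q=np.load("top0.npz")["p"];print("head front top",[scan("top",q,P+b*y,x,.18,-.075,-.055) for b in np.arange(-.03,.035,.01)])
for n in("side","top"):
    q=np.load(n+"0.npz")["p"];print(n,"head y",[ (scan(n,q,P+b*x,y,.18,-.05,-.03),scan(n,q,P+b*x,y,.18,.03,.05)) for b in (-.055,-.045,-.035)])
E
```

```text
side x-260 -0.258 [-0.261, -0.258, -0.258, -0.258, -0.2585, -0.261, -0.2575, -0.2575, -0.2575, -0.258, -0.259]
side x+160 0.162 [0.1625, 0.162, 0.1625, 0.162, 0.1695, 0.162, 0.162, 0.162]
side y-120 -0.12 [-0.1195, -0.1195, -0.1195, -0.12, -0.12, -0.12, -0.12, -0.12, -0.12, -0.12, -0.11, -0.12, -0.12, -0.12]
side y+120 0.1205 [0.1205, 0.12, 0.1205, 0.12, 0.12, 0.1205, 0.1205, 0.12, 0.1205, 0.1205, 0.12, 0.1205, 0.1205, 0.12]
top x-260 -0.256 [-0.2565, -0.256, -0.256, -0.2565, -0.2555, -0.2565, -0.256, -0.255, -0.2565, -0.257, -0.256]
top x+160 0.1625 [0.1625, 0.162, 0.1615, 0.163, 0.163, 0.1635, 0.1625, 0.1625]
top y-120 -0.12 [-0.121, -0.119, -0.1215, -0.1195, -0.12, -0.1195, -0.1215, -0.1195, -0.12, -0.1195, -0.111, -0.121, -0.121, -0.121]
top y+120 0.1182 [0.117, 0.1185, 0.117, 0.119, 0.1185, 0.1195, 0.1175, 0.119, 0.118, 0.1185, 0.118, 0.1185, 0.1175, 0.118]
head front low [-0.0595, -0.0585, -0.0715, -0.067, -0.0585, -0.0595, -0.0585]
head front top [-0.0635, -0.064, -0.0635, -0.0635, -0.063, -0.0635, -0.0625]
side head y [(-0.044, 0.0385), (-0.044, 0.04), (-0.044, 0.0395)]
top head y [(-0.0385, 0.0375), (-0.039, 0.0385), (-0.04, 0.039)]
```

```bash
python3 - <<'E'
from h import *
print(rel([.6010,.115,.06],2)[0],rel([.6004,.0979,.0160],2)[0])
E
```

```text
[[95.0, 210.2, 145.1], np.float64(-0.22)] [[139.0, 209.0, 162.2], np.float64(-0.22)]
```

```bash
python3 -m crank '[[[10,50,30],0],[[20,100,60],0],[[40,150,90],0],[[70,185,110],0],[[95,209,125],-0.2]]' 0.78;python3 -m crank '[[[20,0,10],0],[[44,0,15],0],[[44,0,25],0],[[44,0,35],0],[[44,0,35],0]]'; python3 - <<'E'
from h import *
print(rel([.6004,.0979,.0150],2)[0],rel([.6173-.1126*.0349-.0117,-.0516+.1126*.9994-.0004,.015],2)[0])
E
```

```text
clock: 7.65
tcp_pos: [0.6005, 0.1331, 0.058]
ee_rot: [1.184, 1.224, -1.185]
contact_force: [0.5, -0.2, 0.4]
width: 0.0372
clock: 8.28
tcp_pos: [0.5996, 0.0989, 0.016]
ee_rot: [1.184, 1.224, -1.184]
contact_force: [-0.1, -0.7, 0.0]
width: 0.0199
[[1.0, 0.7, 1.1], np.float64(-0.04)] [[1.0, 0.7, 38.4], np.float64(-0.04)]
```

```bash
python3 -m crank '[[[1,1,8],0],[[1,1,16],0],[[1,1,22],0],[[1,1,28],0],[[1,1,33],0]]';python3 -m crank '[[[0,0,0],0],[[0,0,0],0]]'; python3 -m crank '[[[0,0,-15],0],[[0,0,-50],0],[[-40,0,-90],0],[[-70,-40,-90],0],[[-100,-90,-90],0]]';python3 -m crank '[[[0,-50,0],0],[[0,-100,0],0],[[0,-130,0],0],[[0,-130,0],0]]'; python3 - <<'E'
from edges import *
n="side";p,d=env.read_camera(n);np.savez("side5.npz",p=p,d=d)
a,f=slabfit(n,p,d,[.604,-.005,-1.536]);print(a.round(4),np.degrees(a[2]),f)
for nm,q,lo in(("before",np.load("side3.npz")["p"],-.13),("now",p,-.12)):
  print(nm,"tail end",[scan(n,q,P+b*y,x,.028,lo,lo+.025) for b in (-.03,-.025,-.02,-.01,-.005,0,.005)],"tail sides",[(scan(n,q,P+b*x,y,.028,-.045,-.028),scan(n,q,P+b*x,y,.028,.005,.022)) for b in (-.098,-.09,-.08,-.07)])
cv2.imwrite("pics/s5.png",cv2.resize(p[170:270,200:300],(720,720),interpolation=cv2.INTER_CUBIC)[:,:,::-1])
E
```

```text
clock: 8.9
tcp_pos: [0.6015, 0.0681, 0.0149]
ee_rot: [1.183, 1.227, -1.181]
contact_force: [-0.8, 4.9, 1.3]
width: 0.0204
clock: 9.15
tcp_pos: [0.6013, 0.0673, 0.0146]
ee_rot: [1.182, 1.226, -1.183]
contact_force: [0.2, 0.0, 0.4]
width: 0.02
clock: 9.78
tcp_pos: [0.5075, 0.1564, 0.1154]
ee_rot: [1.181, 1.227, -1.18]
contact_force: [-0.2, 0.6, 1.0]
width: 0.0198
clock: 10.28
tcp_pos: [0.3757, 0.1506, 0.1147]
ee_rot: [1.18, 1.229, -1.181]
contact_force: [-0.2, 0.1, -0.2]
width: 0.02
[ 6.0280e-01  6.0000e-04 -1.5487e+00] -88.73367158404996 0.013868891380958644
before tail end [-0.124, -0.124, -0.1245, -0.1245, -0.124, -0.1245, -0.1245] tail sides [(-0.034, 0.01), (-0.034, 0.01), (-0.034, 0.0105), (-0.0335, 0.0105)]
now tail end [-0.1085, -0.117, -0.117, -0.1165, -0.1165, -0.1165, -0.108] tail sides [(-0.034, 0.01), (-0.034, 0.01), (-0.034, 0.0105), (-0.034, 0.0105)]
```

View pics/s5.png

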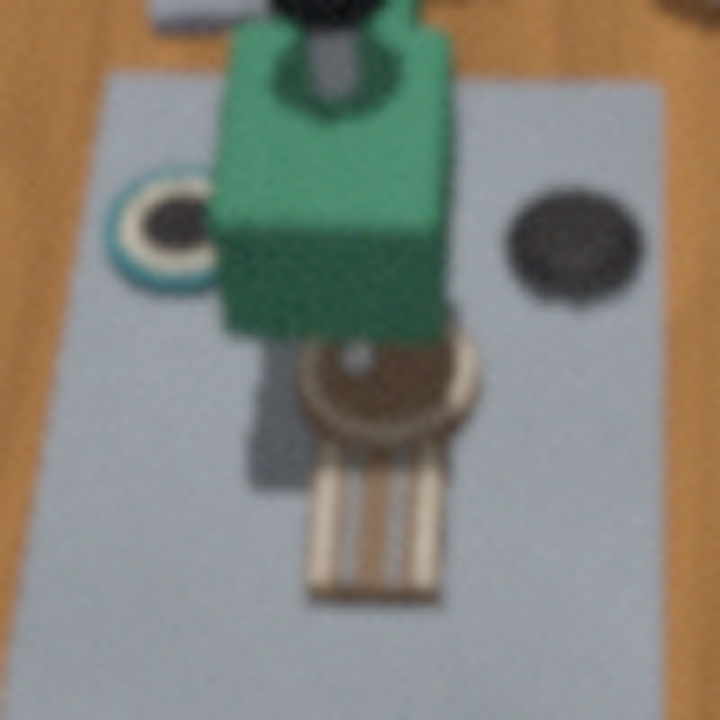

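The spot has moved up to crop (358,355), still just visible in front of the head; the tail's lower edge is at crop row ≈600. Work out the remainder.

```bash
python3 - <<'E'
from edges import *
for f,(gu,gv) in(("side3",(248.7,223.4)),("side5",(249.3,218.9))):
    p=np.load(f+".npz")["p"].astype(float);yy,xx=np.mgrid[210:232,240:260];c=p[210:232,240:260]
    w=np.clip(c[...,2]-65,0,None)*(np.hypot(xx-gu,yy-gv)<3.6);u,v=(w*xx).sum()/w.sum(),(w*yy).sum()/w.sum()
    m=onplane("side",u,v,.028)[:2]-P;print(f,u,v,"mark press",m@x*1000,m@y*1000)
    t=np.arange(-.14,-.09,.002)
    uv=np.array([pix("side",[*(P+k*x-.011*y),.028]) for k in t])
    col=map_coordinates(p[...,2],[uv[:,1],uv[:,0]],order=1);print(list(zip((t*1000).round(),col.round())))
p=np.load("side5.npz")["p"];print(p[212:226,249].tolist())
E
```

```text
side3 248.6135593220339 223.57796610169493 mark press -18.80441758036193 0.4957194206619919
[(np.float64(-140.0), np.float64(163.0)), (np.float64(-138.0), np.float64(160.0)), (np.float64(-136.0), np.float64(153.0)), (np.float64(-134.0), np.float64(131.0)), (np.float64(-132.0), np.float64(107.0)), (np.float64(-130.0), np.float64(83.0)), (np.float64(-128.0), np.float64(73.0)), (np.float64(-126.0), np.float64(74.0)), (np.float64(-124.0), np.float64(83.0)), (np.float64(-122.0), np.float64(90.0)), (np.float64(-120.0), np.float64(94.0)), (np.float64(-118.0), np.float64(96.0)), (np.float64(-116.0), np.float64(95.0)), (np.float64(-114.0), np.float64(95.0)), (np.float64(-112.0), np.float64(95.0)), (np.float64(-110.0), np.float64(97.0)), (np.float64(-108.0), np.float64(98.0)), (np.float64(-106.0), np.float64(95.0)), (np.float64(-104.0), np.float64(94.0)), (np.float64(-102.0), np.float64(94.0)), (np.float64(-100.0), np.float64(92.0)), (np.float64(-98.0), np.float64(94.0)), (np.float64(-96.0), np.float64(96.0)), (np.float64(-94.0), np.float64(93.0)), (np.float64(-92.0), np.float64(93.0)), (np.fl
[... 678 characters left out ...]
), np.float64(80.0)), (np.float64(-112.0), np.float64(67.0)), (np.float64(-110.0), np.float64(73.0)), (np.float64(-108.0), np.float64(80.0)), (np.float64(-106.0), np.float64(89.0)), (np.float64(-104.0), np.float64(91.0)), (np.float64(-102.0), np.float64(92.0)), (np.float64(-100.0), np.float64(92.0)), (np.float64(-98.0), np.float64(92.0)), (np.float64(-96.0), np.float64(92.0)), (np.float64(-94.0), np.float64(91.0)), (np.float64(-92.0), np.float64(92.0)), (np.float64(-90.0), np.float64(95.0))]
[[47, 82, 64], [43, 77, 62], [43, 79, 63], [41, 77, 59], [53, 79, 64], [78, 93, 83], [94, 100, 95], [106, 106, 106], [102, 101, 101], [88, 84, 79], [80, 70, 59], [75, 59, 50], [77, 63, 49], [76, 60, 49]]
```

```bash
python3 - <<'E'
from h import *
print(rel([.6007,.115,.06],2)[0],rel([.6007,.0840,.0150],2)[0])
E
```

```text
[[55.1, 221.4, 44.5], np.float64(0.21)] [[100.0, 220.2, 75.6], np.float64(0.21)]
```

```bash
python3 -m crank '[[[0,60,0],0],[[0,110,0],0],[[10,160,10],0],[[40,205,30],0],[[60,221,35],0.2]]';python3 -m crank '[[[20,0,10],0],[[40,0,20],0],[[40,0,38],0],[[40,0,38],0],[[40,0,38],0]]'; python3 - <<'E'
from h import *
print(rel([.6007,.0840,.0150],2)[0],rel([.6015,.0626,.015],2)[0])
E
```

```text
clock: 10.95
tcp_pos: [0.6042, 0.1209, 0.0531]
ee_rot: [1.186, 1.221, -1.186]
contact_force: [-1.6, -0.2, -0.4]
width: 0.0201
clock: 11.58
tcp_pos: [0.602, 0.0852, 0.0148]
ee_rot: [1.185, 1.224, -1.185]
contact_force: [-0.4, -0.1, 0.1]
width: 0.0201
[[-0.2, -1.4, 1.2], np.float64(-0.12)] [[-0.3, -1.3, 22.6], np.float64(-0.12)]
```

```bash
python3 -m crank '[[[0,-1,6],0],[[0,-1,12],0],[[0,-1,17],0],[[0,-1,20],0],[[0,-1,22],0]]';python3 -m crank '[[[0,0,0],0],[[0,0,0],0]]'; python3 - <<'E'
from h import *
print(rel([.6015,.0626,.015],2)[0])
E
```

```text
clock: 12.2
tcp_pos: [0.6014, 0.0636, 0.0149]
ee_rot: [1.185, 1.225, -1.184]
contact_force: [-0.7, 3.7, 2.4]
width: 0.0201
clock: 12.45
tcp_pos: [0.6014, 0.0632, 0.0148]
ee_rot: [1.185, 1.225, -1.184]
contact_force: [-0.1, 2.4, 3.0]
width: 0.0201
[[-0.2, 0.1, 0.6], np.float64(-0.09)]
```

Within 0.6 mm; nudge, then back off and check the tail profile.

```bash
python3 -m crank '[[[0,0,0.6],0],[[0,0,0.6],0],[[0,0,0.6],0]]'; python3 -m crank '[[[0,0,-15],0],[[0,0,-50],0],[[-40,0,-90],0],[[-80,-40,-90],0],[[-120,-90,-90],0]]' 1;python3 -m crank '[[[-40,-50,0],0],[[-90,-100,0],0],[[-120,-130,0],0],[[-120,-130,0],0]]'; python3 - <<'E'
from edges import *
n="side";p,d=env.read_camera(n);np.savez("side6.npz",p=p,d=d)
t=np.arange(-.14,-.09,.0005);pr={}
for f in("side3","side5","side6"):
    q=np.load(f+".npz")["p"].astype(float);r=[]
    for b in(-.03,-.022,-.011,0,.006):
        uv=np.array([pix(n,[*(P+k*x+b*y),.028]) for k in t]);c=map_coordinates(q[...,2],[uv[:,1],uv[:,0]],order=1);r.append(float(t[np.where(c>115)[0][0]:][np.where(c[np.where(c>115)[0][0]:]<115)[0][0]]*1000))
    print(f,np.round(r,1))
    print("sides",[(scan(n,q.astype(np.uint8),P+b*x,y,.028,-.045,-.028),scan(n,q.astype(np.uint8),P+b*x,y,.028,.005,.022)) for b in (-.098,-.09,-.08,-.07)])
print(p[212:224,249].tolist())
E
```

```text
clock: 12.82
tcp_pos: [0.6015, 0.0627, 0.0148]
ee_rot: [1.185, 1.225, -1.184]
contact_force: [0.7, 4.2, 3.4]
width: 0.0201
clock: 13.45
tcp_pos: [0.5089, 0.1499, 0.1344]
ee_rot: [1.184, 1.224, -1.185]
contact_force: [0.6, 0.8, 0.4]
width: 0.0005
clock: 13.95
tcp_pos: [0.3787, 0.1457, 0.2559]
ee_rot: [1.188, 1.226, -1.179]
contact_force: [1.0, 0.9, -0.3]
width: 0.0008
side3 [-132.  -132.  -132.5 -132.5 -132.5]
sides [(-0.034, 0.01), (-0.034, 0.01), (-0.034, 0.0105), (-0.0335, 0.0105)]
side5 [-116.5 -117.  -117.  -117.  -116.5]
sides [(-0.034, 0.01), (-0.034, 0.01), (-0.034, 0.0105), (-0.034, 0.0105)]
side6 [-112.5 -113.5 -113.  -112.5 -112.5]
sides [(-0.034, 0.01), (-0.034, 0.01), (-0.034, 0.01), (-0.034, 0.0105)]
[[40, 77, 62], [46, 81, 65], [38, 77, 59], [40, 77, 60], [57, 82, 69], [73, 87, 81], [92, 99, 96], [99, 101, 97], [81, 76, 71], [74, 60, 51], [71, 58, 45], [74, 59, 47]]
```

The slab moved 19.6 mm in all and sits square, with centre line at y −12. The tail's bottom edge gives mark x ≈ +0.4 mm from the point and the spot-based figure ≈ −1 mm, so it is placed. Now the knob, fingers shut.

```bash
python3 -m crank '[[[-40,20,15],0],[[-50,70,55],0],[[-50,120,100],0],[[-50,170,145],0],[[-50,215,185],0]]';python3 -m crank '[[[0,10,3],0],[[0,15,5],0],[[0,15,5],0]]'; python3 - <<'E'
from h import *
print(rel([.6173,-.053,.252],2)[0])
E
```

```text
clock: 14.62
tcp_pos: [0.5954, -0.0283, 0.3017]
ee_rot: [1.182, 1.225, -1.187]
contact_force: [0.9, 1.1, 0.8]
width: 0.0003
clock: 15.0
tcp_pos: [0.6083, -0.0302, 0.303]
ee_rot: [1.183, 1.226, -1.185]
contact_force: [-0.1, 0.6, 0.4]
width: 0.0004
[[51.0, 8.3, 23.1], np.float64(-0.05)]
```

```bash
python3 -m crank '[[[0,4,12],0],[[0,8,23],0],[[20,8,23],0],[[40,8,23],0],[[50,8,23],0]]';python3 -m crank '[[[0,0,0],0],[[6,0,0],0],[[10,0,0],0],[[14,0,0],0],[[18,0,0],0]]'; python3 - <<'E'
from h import *
print(rel([.6173,-.053,.22],2)[0],env.sense()["contact_force"])
p,d=env.read_camera("side");cv2.imwrite("pics/s7.png",cv2.resize(p[120:270,180:330],(720,720),interpolation=cv2.INTER_CUBIC)[:,:,::-1])
E
```

```text
clock: 15.62
tcp_pos: [0.6169, -0.0544, 0.2531]
ee_rot: [1.185, 1.225, -1.186]
contact_force: [-1.0, 0.1, 0.4]
width: 0.0007
clock: 16.25
tcp_pos: [0.6177, -0.0541, 0.2361]
ee_rot: [1.185, 1.224, -1.184]
contact_force: [0.1, -0.3, 5.9]
width: 0.0004
[[16.1, -0.4, -1.1], np.float64(-0.11)] [ 0.11473197 -0.29529022  5.92047625]
```

View pics/s7.png

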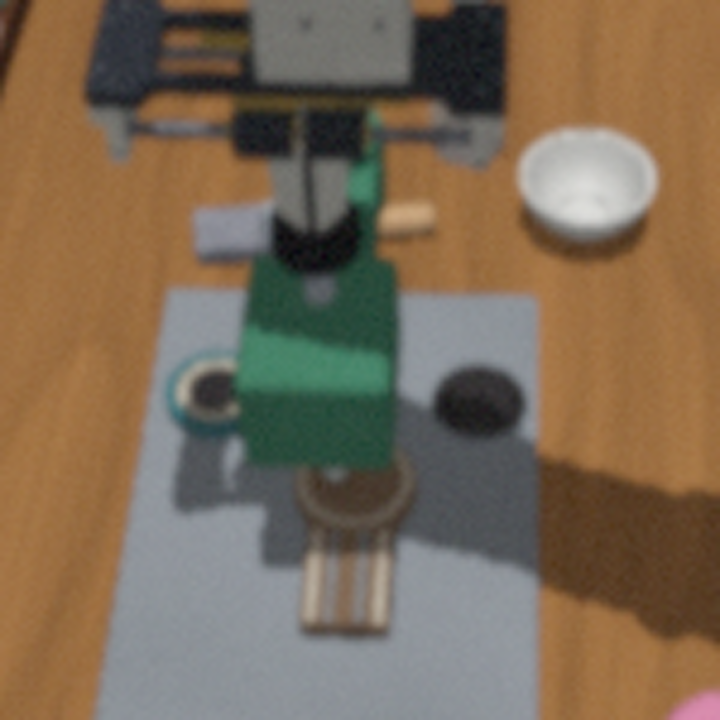

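The fingers are on the knob at crop (315,235), with the slab still under the head. Continue down gently.

```bash
python3 -m crank '[[[4,0,0],0],[[8,0,0],0],[[11,0,0],0],[[14,0,0],0],[[16,0,0],0]]';python3 -m crank '[[[1,0,0],0],[[2,0,0],0],[[2,0,0],0]]'
```

```text
clock: 16.92
tcp_pos: [0.6177, -0.0541, 0.2204]
ee_rot: [1.186, 1.224, -1.184]
contact_force: [-2.4, -0.1, 8.7]
width: 0.0007
clock: 17.3
tcp_pos: [0.6177, -0.0541, 0.2185]
ee_rot: [1.186, 1.224, -1.184]
contact_force: [-1.1, -0.2, 7.9]
width: 0.0005
```

```bash
python3 -m crank '[[[0.5,0,0],0],[[1,0,0],0],[[1,0,0],0]]';python3 -m crank '[[[0.5,0,0],0],[[1,0,0],0],[[1,0,0],0]]'
```

```text
clock: 17.68
tcp_pos: [0.6177, -0.0541, 0.2179]
ee_rot: [1.186, 1.224, -1.184]
contact_force: [-1.9, 0.2, 10.9]
width: 0.0002
clock: 18.05
tcp_pos: [0.6178, -0.0541, 0.2175]
ee_rot: [1.186, 1.224, -1.183]
contact_force: [-5.3, 0.8, 17.0]
width: 0.0005
```

The force jumped from 9 to 17 N and z stalled at 0.2175: the point is on the slab. Hold, then release straight up and move clear.

```bash
python3 -m crank '[[[0,0,0],0],[[0,0,0],0],[[0,0,0],0],[[0,0,0],0],[[0,0,0],0]]';python3 -m crank '[[[-6,0,0],0],[[-15,0,0],0],[[-28,0,0],0],[[-50,0,0],0],[[-80,0,0],0]]';python3 -m crank '[[[0,-40,-30],0],[[0,-90,-60],0],[[0,-140,-100],0],[[0,-190,-140],0],[[0,-230,-180],0]]'; python3 -m crank '[[[0,0,0],0],[[0,0,0],0]]'; python3 - <<'E'
from edges import *
n="side";p,d=env.read_camera(n);C=cloud(n,d);cv2.imwrite("pics/s8.png",cv2.resize(p[120:270,180:330],(720,720),interpolation=cv2.INTER_CUBIC)[:,:,::-1])
k=(C[...,2]>.2)&(C[...,2]<.26)&(abs(C[...,0]-.617)<.03)&(abs(C[...,1]+.052)<.03);print("knob top",np.percentile(C[k][:,2],[50,95]))
t=np.arange(-.14,-.09,.0005);q=p.astype(float)
for b in(-.022,-.011,0):
    uv=np.array([pix(n,[*(P+k*x+b*y),.028]) for k in t]);c=map_coordinates(q[...,2],[uv[:,1],uv[:,0]],order=1);print(t[np.where(c<115)[0][0]]*1000)
E
```

```text
clock: 18.68
tcp_pos: [0.6177, -0.0541, 0.2175]
ee_rot: [1.186, 1.224, -1.183]
contact_force: [-4.4, 1.4, 16.7]
width: 0.0003
clock: 19.3
tcp_pos: [0.6164, -0.0535, 0.2957]
ee_rot: [1.184, 1.227, -1.186]
contact_force: [-0.6, 0.1, 0.3]
width: 0.0001
clock: 19.92
tcp_pos: [0.3792, 0.1191, 0.2957]
ee_rot: [1.185, 1.225, -1.185]
contact_force: [-0.2, 1.3, 0.4]
width: 0.0004
clock: 20.18
tcp_pos: [0.3815, 0.1182, 0.2959]
ee_rot: [1.185, 1.225, -1.184]
contact_force: [-0.1, 0.7, 0.9]
width: 0.0003
knob top [0.24504858 0.24769705]
-113.49999999999999
-113.49999999999999
-112.99999999999999
```

View pics/s8.png

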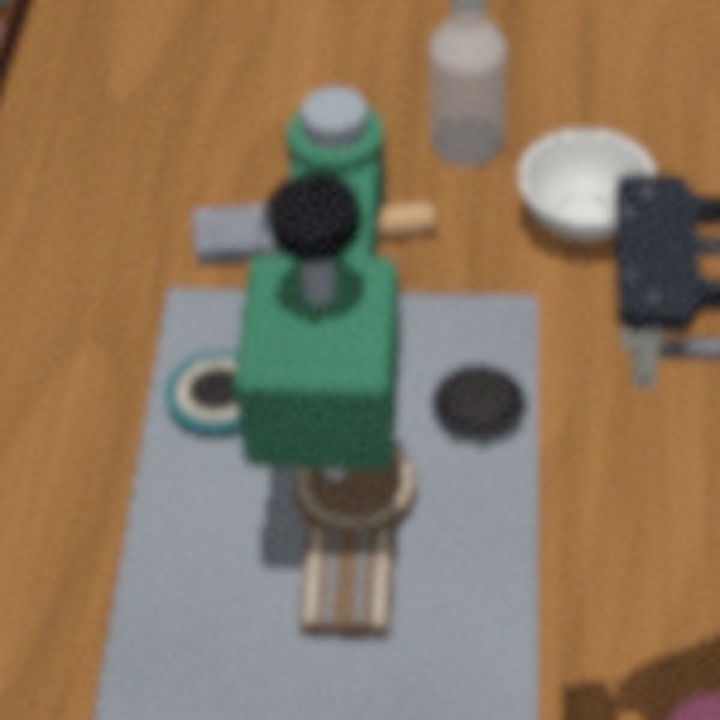

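The knob is back up (top z ≈0.246) at crop (315,215), the slab has not moved, the bystanders in view are in place and the gripper is clear. Handing in.

```bash
python3 -c "
from station import env
print(env.hand_in())"
```

```text
the job is handed in; nothing more can be done
None
```

The job is done and handed in at about 20 s on the clock. The hand-in gave no verdict.

- **Slab:** I gripped it by the tail and slid it along the plate. The interface can't tilt the tool, so instead of the leaning grip I let go just short of the head. I then pushed the slab the last 20 mm or so by its tail end with an upright gripper.
- **Knob:** I pushed it down until the force rose from about 9 N to 17 N and it stopped at z = 0.2175 m, which matches touching the slab. I held it there about 0.6 s and let it spring back.

**Last checks:** The knob top is back at about 0.246 m. Its side edges gave the slab's centre line at y -12 mm, and pressing did not shift its tail. The pebble, slice, brush, bowl and bottle were where they started. I did not recheck the caliper, the geode or the pink look-alikes after the last move, but the arm went nowhere near them at low height.

**What disagreed:** The head hides the point, so I could not see it land on the dot. Along the press's x axis, the tail edge put the dot about +0.4 mm from the point, and the white spot put it about -1 mm. The press origin itself differed by about 2–4 mm between the plate edges, the knob and the two cameras. I relied mainly on the plate edges.

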